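# Taking a casting plate out of the sloping drying rack

### The job

Take hold of the tallest of the three white plates by its upper edge, slide it up along its slot out of the sloping steel drying rack, and set it gently on the inspection stand: its lower edge on the ledge behind the lip, roughly centred, leaning against the two backrest bars. Leave it standing there by itself, and leave the two shorter plates in the rack and the things on the bench where they are.

Things in the scene. Friction and masses are not known exactly. Their poses are not given: they have to be found in the camera images.
- tall_plate: The tallest of three plain white glass plates: 100 mm wide (its x), 8 mm thick (its y), 130 mm tall (its z), about 0.26 kg. Origin at the centre of its lower edge face; z points along the plate to its upper edge. It starts in any of the rack's three slots, leaning 30 degrees from vertical, its upper 60 mm clear above the slot rails.
- tall_plate_top (a point): Centre of the upper edge face of the tall plate, 130 mm from its lower edge along its z.
- short_plate_1: One of two shorter white plates, 100 x 8 x 90 mm, same frame as the tall plate; stays in its slot, its upper 20 mm above the rails.
- short_plate_2: The other shorter white plate, 100 x 8 x 90 mm, alike.
- rack: Steel drying rack fixed to the bench, 116 (x) x 156 (y) x 81 mm high, origin on the bench, z up. Three slots 45 mm apart along its y, floors at z = 20 mm. They lean 30 degrees towards its -y: up along a slot is (0, -0.5, 0.866) in its frame. Rails 70 mm long hold only a plate's side edges (88 mm open between): gap 12 mm for the 8 mm plate, 2 mm play at each side edge.
- stand: Metal inspection stand fixed to the bench, 130 (x) x 120 (y) x 97 mm high, origin on the bench, z up. Two backrest bars, 75 mm long, 16 mm wide, at x = +-35 mm, lean 30 degrees towards its -y: up along them is (0, -0.5, 0.866) in its frame. The ledge at their foot is square to them, 130 mm long along x, with a lip 10 mm high at its +y edge, 18 mm from the bars.
- stand_seat (a point): Point on the ledge, midway along it, 4 mm off the face of the bars, 30 mm above the bench: where the tall plate's origin lies when it stands centred and flat against the bars. Square off the bars towards the lip is (0, 0.866, 0.5) in the stand's frame.
- lab_timer: White timer, 62 x 68 x 18 mm, a bystander loose on the bench.
- membrane_box: Flat white box, 68 x 68 x 22 mm, a bystander loose on the bench.
- petri_dish: Closed white round dish, 91 mm across, 15 mm high, a bystander loose on the bench.

How it is judged:
By the outcome, as a careful person would: the job done as asked, in the order asked, and still so for the second after the job is handed in, with the robot touching nothing.
It also fails if it takes over 45 s, if anything falls off the work surface, if the arm or the gripper's body presses on something with over 40 N, if the wrist force passes 120 N, or if a joint passes its speed limit or range.

### The arm

A 6-joint arm with a two-finger parallel gripper is mounted at the origin on a cart in front of the work surface, level with it; the furniture and walls round the work are solid. World frame = base frame: x ahead of the robot, y to its left, z up, the work surface at z = 0. Lengths are in m, angles in rad, forces in N, time in s.
With the tool pointing down it reaches from about 0.35 to 0.775 m from the base axis. Payload 7.3 kg.
Tool frame: the origin (TCP) lies at the centre of the arm's flange, where the gripper is bolted on; the fingertips stand 178 mm ahead of it and the grasp point (between the pads) lies 159 mm ahead of it; z points along the fingers, y is the line along which they close (so a half turn about z gives the same grasp; the last joint's range is limited). The gripper opens to 92 mm and grips with 3 to 60 N. Pads are 19 mm wide; open, the fingers measure 130 mm over their backs; the gripper's body (75 mm by 190 mm) begins 47 mm behind the grasp point.
Start: joints at [0.96, 0.342, 1.524, -0, 1.275, -0.146], TCP at [0.235, 0.469, 0.405] pointing down, gripper open.
Joint ranges: [-2.53, 2.53], [-0.77, 2.02], [0.04, 2.7], [-1, 4.14], [0.28, 2.66], [-3.11, 3.11]. Speed limits (rad/s): [2.57, 2.57, 3.14, 3.14, 3.14, 3.14].

### API

Orientations are given as [roll, pitch, yaw] about the fixed x, y, z axes, in that order (R = Rz(yaw) Ry(pitch) Rx(roll)).
In Python, from cell import robot gives the robot as it stands.
- The arm moves only by the shell command python3 drive.py 'ROWS' [OPENING] [FORCE]. ROWS is a JSON object whose key "rows" holds a list of rows, 1 to 8 of them, each of 6 numbers: dx, dy, dz in m, then a rotation vector rx, ry, rz in rad; each row shifts and turns the commanded pose from where the row before left it, along the tool's axes as they then stand; what a row does not reach is not made up. A row lasts 1/12 s, in which the tool goes at most 0.0417 m and 0.125 rad, less where a joint would pass 70% of its speed; a pose out of reach is approached as far as the arm can. OPENING is the finger opening in m, set as the command begins (- or left out keeps the last). The fingers move at their own pace and stop on an object; FORCE is the grip in N (left out, the last holds). Time passes only in rows, so rows that do not move let the fingers close. It prints the time, the measured TCP pose, the force, the opening and the grip force at its end. Input that does not fit is refused with a message, and nothing moves.
- robot.observe(): the state, without advancing time (a new reading comes with each control period).
- robot.read_camera(name): name is "scene" or "top" or "wrist"; returns a dict with "image" (480x640x3 uint8, red, green, blue), "fx", "fy", "cx", "cy" (pixels), "pose" (4x4, takes a point from camera to world coordinates). Camera axes: x right, y down, z forward; pixel columns grow to the right and rows downward; lengths in m; the calibration is good to about 2 mm. A picture is of the moment at which its call begins. There is no depth.
- robot.hand_in(): hands the job in; it is judged then, once.
The state is a dict: "time": time; "qpos": joint angles; "qvel": joint speeds; "joint_efforts": joint torques, N m; "tool_pos": TCP position; "tool_rot": TCP orientation; "contact_force": force on the tool from outside, world axes, zero at the start; "torque": the same for the moment, N m; "opening": finger opening in m; "grip_force": force on a finger pad.
Only numpy, scipy, OpenCV 4.12 (cv2) and the standard library are available. Lean on these libraries where they do the work, as an engineer would, in place of code of your own. Each camera call takes 0.05 s, during which the arm holds its last target. There are 200 camera calls.

## Working session

There is one attempt and no reset: what is moved stays moved. The work goes in short steps, Python scripts to look and compute and a shell command to move; the robot and the scene stay as the last step left them, time stands still between calls to the robot, and variables do not carry over. Pictures are saved under pics/ and viewed, at most 13 in all, crops included, and the job is handed in when it is done.

```bash
ls; mkdir -p pics; python3 - <<'E'
from cell import robot
import cv2,numpy as np,pickle
d={}
for n in("scene","top","wrist"):
    c=robot.read_camera(n); d[n]=c
    cv2.imwrite(f"pics/{n}0.png",c["image"][:,:,::-1]); print(n,c["fx"],c["cx"],c["cy"],np.round(c["pose"],3).tolist())
pickle.dump(d,open("c0.pkl","wb"))
print(robot.observe())
E
```

```text
cell.py
drive.py
pics
scene 535.5600479180598 318.6009332962354 249.42861213708576 [[0.886, -0.21, 0.414, 0.065], [-0.464, -0.44, 0.769, -0.997], [0.021, -0.873, -0.487, 0.706], [0.0, 0.0, 0.0, 1.0]]
top 527.5712135860383 315.28870420966757 229.63650817691027 [[0.011, -0.988, 0.153, 0.419], [-1.0, -0.011, -0.003, -0.091], [0.005, -0.153, -0.988, 1.158], [0.0, 0.0, 0.0, 1.0]]
wrist 396.67712697602434 314.53210240455246 235.7718338500824 [[0.449, 0.865, 0.225, 0.174], [0.894, -0.434, -0.115, 0.5], [-0.002, 0.252, -0.968, 0.384], [0.0, 0.0, 0.0, 1.0]]
{'time': 0.15, 'qpos': array([ 9.60013126e-01,  3.42583085e-01,  1.52475359e+00, -1.71986820e-05,
        1.27539678e+00, -1.46011191e-01]), 'qvel': array([-0.00088127, -0.00210071, -0.00382652, -0.00134245, -0.00169357,
       -0.00057855]), 'joint_efforts': array([ 1.35863436e-03, -4.31471515e+01, -2.44352782e+01,  7.18822936e-02,
        5.37626725e-02, -2.25857127e-05]), 'tool_pos': array([0.23525405, 0.4692472 , 0.40420926]), 'tool_rot': array([-3.14046160e+00, -1.49704802e-04,  2.67682558e+00]), 'contact_force': array([-0.81574896, -0.16276985,  0.22843206]), 'torque': array([-0.02659463, -0.03225371,  0.0606892 ]), 'grip_force': 0.0, 'opening': 0.09174824979155949}
```

View pics/scene0.png

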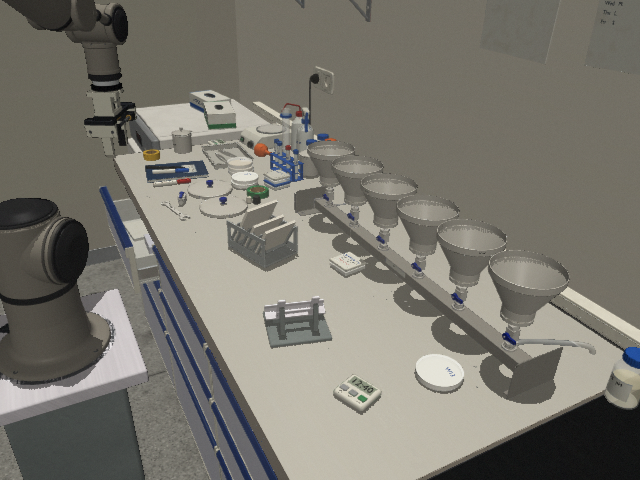

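View pics/top0.png

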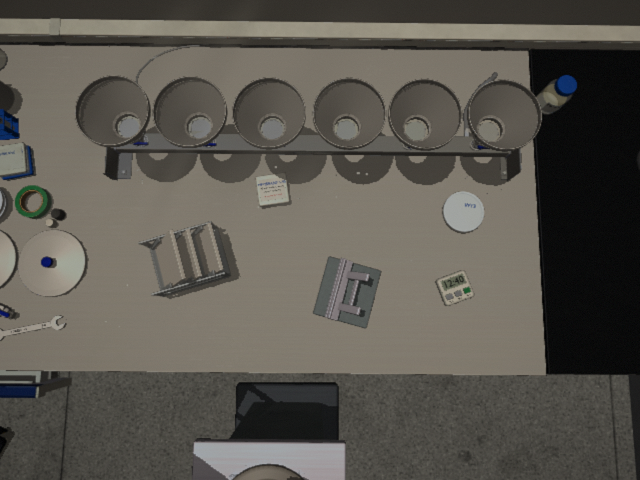

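The scene view shows the rack at about (262,235) and the stand at about (297,320). In the top view the rack is at about (187,260) and the stand at about (348,292). I'll zoom in next.

```bash
python3 - <<'E'
import cv2,numpy as np
s=cv2.imread("pics/scene0.png");t=cv2.imread("pics/top0.png")
def z(i,x,y,w=100,h=75,k=4):
    return cv2.resize(i[y:y+h,x:x+w],None,fx=k,fy=k,interpolation=cv2.INTER_CUBIC)
cv2.imwrite("pics/z0.png",np.vstack([np.hstack([z(t,135,215,100,75+10)[:300+40],z(t,300,250,100,85)]),np.hstack([z(s,215,195,100,65),z(s,250,285,100,65)])]))
E
```

```text
(no output)
```

View pics/z0.png

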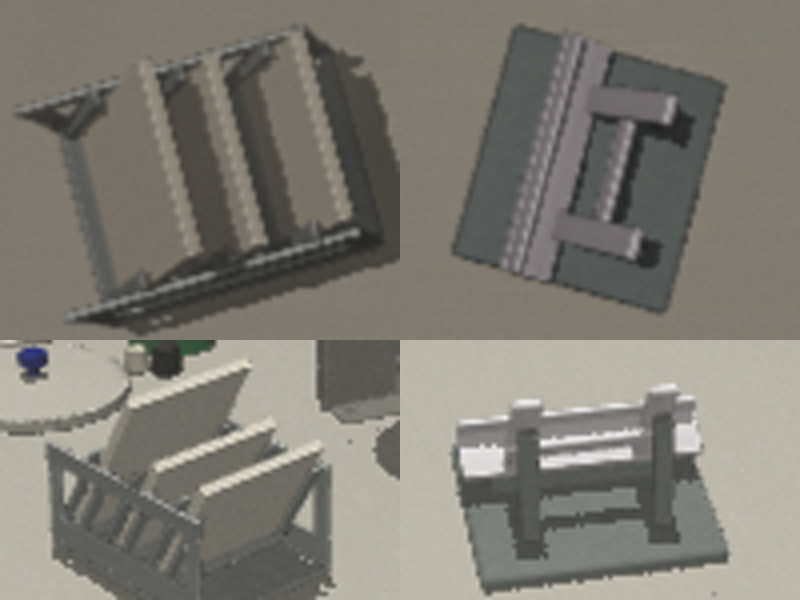

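The tall plate is in the +y slot, the leftmost one in the top view, with its upper edge running from about (171,230) to (184,278). Both the rack and the stand lean towards world −y. I'll turn these pixels into rough coordinates.

```bash
cat > h.py <<'E'
import numpy as np,pickle
from scipy.spatial.transform import Rotation as Ro
def ray(c,p):
    T=c["pose"]; d=np.array([(p[0]-c["cx"])/c["fx"],(p[1]-c["cy"])/c["fy"],1.])
    return T[:3,3],T[:3,:3]@d
def onz(c,p,z):
    o,d=ray(c,p); return o+d*(z-o[2])/d[2]
def tri(c1,p1,c2,p2):
    a,u=ray(c1,p1);b,v=ray(c2,p2);u=u/np.linalg.norm(u);v=v/np.linalg.norm(v)
    s=np.linalg.lstsq(np.c_[u,-v],b-a,rcond=None)[0]; A=a+s[0]*u;B=b+s[1]*v
    return (A+B)/2,np.linalg.norm(A-B)
def goal(yaw):  # tool rotation for a plate leaning 30deg towards -y of frame yaw
    x=np.array([np.cos(yaw),np.sin(yaw),0]);y=np.array([-x[1],x[0],0]);z=np.array([0,0,1.])
    return np.c_[-x,y*.866025+z*.5,y*.5-z*.866025]
def delta(s,pos,R):   # shift then turn needed in tool axes (grasp point -> pos)
    R0=Ro.from_euler('xyz',s["tool_rot"]).as_matrix(); tcp=np.array(pos)-.159*R[:,2]
    return R0.T@(tcp-s["tool_pos"]),Ro.from_matrix(R0.T@R).as_rotvec(),tcp
E
python3 - <<'E'
from h import *
d=pickle.load(open("c0.pkl","rb"));t=d["top"];s=d["scene"]
a=onz(t,(171.5,230),.1326);b=onz(t,(184,278),.1326);print(a,b,np.linalg.norm(a-b))
# scene: tall upper edge ends (crop/4+offset, lower crop starts at row 340)
print(tri(t,(171.5,230),s,(215+248/4,195+(364-340)/4)),tri(t,(184,278),s,(215+132/4,195+(402-340)/4)))
yaw=np.arctan2(*(a-b)[[1,0]]);print("yaw",np.degrees(yaw))
c=(a+b)/2
for k,p in dict(b1=(400/4,0)).items():pass
B=[onz(t,(300+(x-400)/4,250+y/4),.004) for x,y in((515,25),(725,85),(665,312),(452,252))]
B=np.array(B);print(B,[np.linalg.norm(B[i]-B[i-1]) for i in range(4)],B.mean(0))
st=__import__('cell').robot.observe()
print(delta(st,c+[0,0,.15],goal(yaw)))
E
```

```text
[0.57370836 0.18850278 0.1326    ] [0.47994651 0.15938143 0.1326    ] 0.09818012772414525
(array([0.57516878, 0.18839506, 0.13116644]), np.float64(0.0026791369220836073)) (array([0.48186504, 0.1579514 , 0.13516296]), np.float64(0.004440115029011336))
yaw 17.25419031471324
[[ 0.53876437 -0.12452372  0.004     ]
 [ 0.50710958 -0.23965001  0.004     ]
 [ 0.38460044 -0.20633689  0.004     ]
 [ 0.41524909 -0.09134494  0.004     ]] [np.float64(0.12789392849222883), np.float64(0.1193988583401791), np.float64(0.12695768280187014), np.float64(0.1190062563055895)] [ 0.46143087 -0.16546389  0.004     ]
(array([-0.44811149, -0.19061139, -0.01594022]), array([-0.49853638,  0.19986934, -0.74817028]), array([0.55040804, 0.09801975, 0.42029798]))
```

```bash
python3 drive.py '{"rows":[[-0.0373, -0.0159, -0.0013, 0, 0, 0], [-0.0373, -0.0159, -0.0013, 0, 0, 0], [-0.0373, -0.0159, -0.0013, 0, 0, 0], [-0.0373, -0.0159, -0.0013, 0, 0, 0], [-0.0373, -0.0159, -0.0013, 0, 0, 0], [-0.0373, -0.0159, -0.0013, 0, 0, 0]]}' 0.092
python3 drive.py '{"rows":[[-0.0373, -0.0159, -0.0013, 0, 0, 0], [-0.0373, -0.0159, -0.0013, 0, 0, 0], [-0.0373, -0.0159, -0.0013, 0, 0, 0], [-0.0373, -0.0159, -0.0013, 0, 0, 0], [-0.0373, -0.0159, -0.0013, 0, 0, 0], [-0.0373, -0.0159, -0.0013, 0, 0, 0], [0, 0, 0, 0, 0, 0]]}'
python3 drive.py '{"rows":[[0, 0, 0, -0.0623, 0.025, -0.0935], [0, 0, 0, -0.0623, 0.025, -0.0935], [0, 0, 0, -0.0623, 0.025, -0.0935], [0, 0, 0, -0.0623, 0.025, -0.0935], [0, 0, 0, -0.0623, 0.025, -0.0935], [0, 0, 0, -0.0623, 0.025, -0.0935], [0, 0, 0, -0.0623, 0.025, -0.0935], [0, 0, 0, -0.0623, 0.025, -0.0935]]}'
python3 drive.py '{"rows":[[0, 0, 0, 0, 0, 0], [0, 0, 0, 0, 0, 0]]}'
python3 - <<'E'
from h import *
from cell import robot
import cv2
c=robot.read_camera("wrist");cv2.imwrite("pics/w1.png",c["image"][:,:,::-1]);pickle.dump(c,open("c1.pkl","wb"))
s=robot.observe();print(s["qpos"]);print(delta(s,[.527,.174,.1326],goal(np.radians(16.5))))
E
```

```text
time: 0.65
tool_pos: [0.3934, 0.2821, 0.4125]
tool_rot: [-3.142, -0.0, 2.677]
contact_force: [0.1, 0.7, 0.3]
opening: 0.0918
grip_force: 0.0
time: 1.23
tool_pos: [0.5534, 0.0929, 0.4197]
tool_rot: [-3.14, 0.003, 2.671]
contact_force: [-1.4, 0.3, -0.1]
opening: 0.0921
grip_force: 0.0
time: 1.9
tool_pos: [0.5497, 0.0982, 0.4202]
tool_rot: [2.614, 0.002, -2.836]
contact_force: [-0.5, -0.5, 0.2]
opening: 0.0917
grip_force: 0.0
time: 2.07
tool_pos: [0.55, 0.0979, 0.4197]
tool_rot: [2.619, -0.001, -2.844]
contact_force: [1.2, 0.2, 0.6]
opening: 0.092
grip_force: 0.0
[-0.07922832  0.43000184  1.39823174  0.4825327   1.52848406 -2.02161885]
(array([ 0.00031368, -0.07489814,  0.12962395]), array([-0.00122285, -0.00569521,  0.00821657]), array([0.54957922, 0.09777383, 0.27029797]))
```

View pics/w1.png

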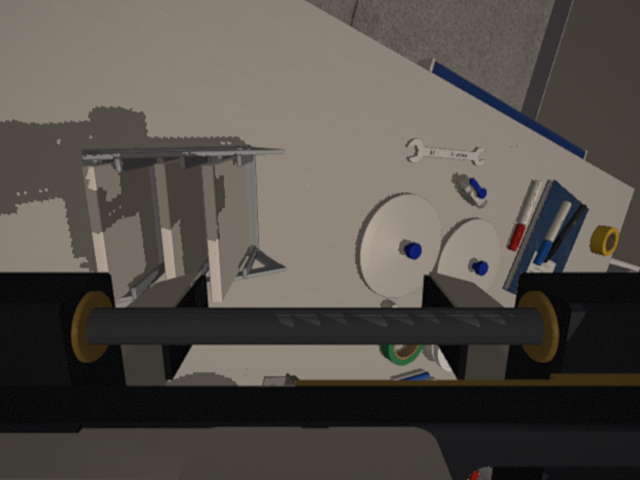

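The wrist view shows the tall plate's upper edge as the rightmost bright strip, from about (208,165) to (217,300). I'll measure the sides of the strip.

```bash
python3 - <<'E'
from h import *
import cv2
c=pickle.load(open("c1.pkl","rb"));g=cv2.cvtColor(c["image"],cv2.COLOR_RGB2GRAY)
for r in(175,200,225,250,275,290):print(r,g[r,196:236].tolist())
print(g[150:180,210].tolist(),g[285:310,216].tolist())
cv2.imwrite("pics/w1z.png",cv2.resize(c["image"][145:310,75:285,::-1],None,fx=3.5,fy=3.5,interpolation=cv2.INTER_CUBIC))
E
```

```text
175 [63, 62, 63, 62, 66, 74, 90, 103, 104, 104, 105, 104, 104, 105, 105, 106, 98, 82, 68, 85, 106, 113, 108, 87, 81, 82, 82, 88, 105, 110, 110, 108, 110, 108, 109, 110, 109, 109, 108, 109]
200 [63, 63, 63, 63, 63, 62, 65, 75, 94, 103, 105, 105, 103, 104, 104, 105, 107, 103, 96, 73, 62, 62, 62, 62, 64, 63, 64, 61, 73, 105, 111, 109, 110, 110, 109, 110, 110, 110, 109, 110]
225 [63, 63, 64, 62, 64, 60, 62, 62, 66, 78, 99, 106, 105, 105, 105, 105, 104, 104, 106, 103, 96, 88, 78, 103, 110, 111, 110, 109, 109, 110, 110, 109, 110, 110, 109, 110, 109, 109, 110, 108]
250 [63, 62, 65, 64, 64, 63, 63, 64, 60, 63, 63, 77, 124, 154, 160, 159, 159, 161, 160, 161, 163, 163, 148, 117, 108, 109, 109, 110, 110, 110, 111, 109, 110, 110, 109, 110, 110, 110, 110, 109]
275 [71, 85, 97, 95, 71, 41, 29, 29, 22, 58, 112, 134, 128, 112, 136, 155, 159, 159, 160, 160, 160, 163, 166, 161, 129, 111, 109, 110, 110, 110, 111, 110, 111, 110, 109, 110, 110, 110, 110, 105]
290 [15, 10, 17, 15, 14, 11, 13, 11, 11, 11, 33, 86, 130, 133, 115, 129, 153, 160, 161, 160, 160, 160, 162, 165, 161, 131, 111, 109, 109, 109, 108, 112, 125, 132, 135, 133, 135, 134, 134, 135]
[69, 97, 125, 131, 131, 105, 71, 56, 54, 54, 54, 54, 55, 68, 75, 88, 101, 106, 107, 106, 105, 105, 106, 105, 105, 105, 105, 104, 106, 106] [161, 162, 161, 160, 160, 160, 161, 161, 159, 161, 159, 160, 161, 160, 161, 160, 156, 142, 134, 135, 136, 130, 86, 41, 22]
```

View pics/w1z.png

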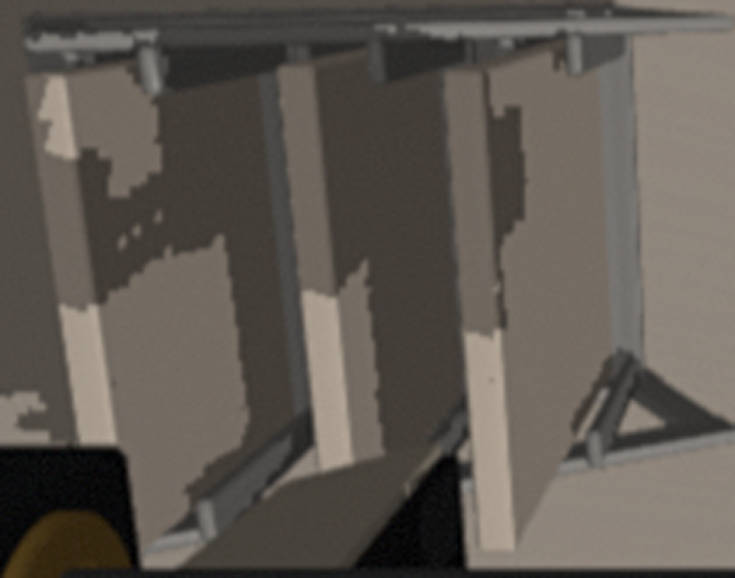

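The zoom shows the strip's ends at rows 164 and 302, with its centreline at columns 206.4 and 217.2.

```bash
python3 - <<'E'
from h import *
from cell import robot
c=pickle.load(open("c1.pkl","rb"));t=pickle.load(open("c0.pkl","rb"))["top"]
a=onz(c,(206.4,164.2),.1326);b=onz(c,(217.2,302),.1326);m=(a+b)/2
print(a,b,np.linalg.norm(a-b),m);yaw=np.arctan2(*(b-a)[[1,0]]);print(np.degrees(yaw))
print(tri(c,(217.2,302),t,(171.5,230)),tri(c,(206.4,164.2),t,(184,278)))
R=goal(yaw);up=-R[:,2]
for h in(.06,-.015):print(h,delta(robot.observe(),m+h*up,R))
E
```

```text
[0.47995534 0.16223987 0.1326    ] [0.57526239 0.19247374 0.1326    ] 0.099987602218806 [0.52760886 0.17735681 0.1326    ]
17.60038050168977
(array([0.57097864, 0.18585354, 0.146596  ]), np.float64(0.0026051329161228608)) (array([0.47952109, 0.15652602, 0.14905779]), np.float64(0.00249798112178472))
0.06 (array([-0.00301469, -0.07234319,  0.07113386]), array([-0.00121488,  0.00389729, -0.00842152]), array([0.56071906, 0.07298265, 0.32225947]))
-0.015 (array([-0.00272202, -0.0722533 ,  0.14613321]), array([-0.00121488,  0.00389729, -0.00842152]), array([0.54937995, 0.10872722, 0.2573076 ]))
```

```bash
python3 drive.py '{"rows":[[-0.001, -0.0242, 0, 0, 0, -0.006], [-0.001, -0.0242, 0, 0, 0, 0], [-0.001, -0.024, 0, 0, 0, 0], [0, 0, 0.03, 0, 0, 0], [0, 0, 0.03, 0, 0, 0], [0, 0, 0, 0, 0, 0], [0, 0, 0, 0, 0, 0]]}' 0.034
python3 - <<'E'
from h import *
from cell import robot
import cv2
c=robot.read_camera("wrist");cv2.imwrite("pics/w2.png",c["image"][:,:,::-1]);pickle.dump(c,open("c2.pkl","wb"))
s=robot.observe();print(delta(s,[.5276,.1765,.1326],goal(np.radians(17.5))))
E
```

```text
time: 2.7
tool_pos: [0.5624, 0.0686, 0.3316]
tool_rot: [2.617, 0.001, -2.835]
contact_force: [0.5, 0.3, 0.5]
opening: 0.0498
grip_force: 0.0
(array([ 0.0014244 , -0.00146598,  0.07146683]), array([-0.00047672,  0.00310999,  0.00244874]), array([0.55150611, 0.1006795 , 0.27029797]))
```

View pics/w2.png

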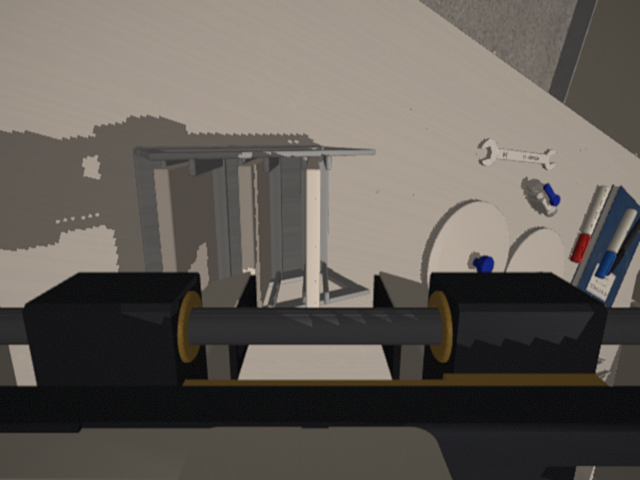

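The strip is edge-on at column 313, midway between the fingers. I'll descend to 15 mm below the upper edge.

```bash
python3 drive.py '{"rows":[[0.001, 0, 0.02, 0, 0, 0], [0, 0, 0.02, 0, 0, 0], [0, 0, 0.02, 0, 0, 0], [0, 0, 0.015, 0, 0, 0], [0, 0, 0.011, 0, 0, 0], [0, 0, 0, 0, 0, 0], [0, 0, 0, 0, 0, 0]]}'
python3 drive.py '{"rows":[[0, 0, 0, 0, 0, 0], [0, 0, 0, 0, 0, 0], [0, 0, 0, 0, 0, 0], [0, 0, 0, 0, 0, 0], [0, 0, 0, 0, 0, 0], [0, 0, 0, 0, 0, 0], [0, 0, 0, 0, 0, 0], [0, 0, 0, 0, 0, 0]]}' 0 25
```

```text
time: 3.33
tool_pos: [0.5496, 0.1087, 0.2587]
tool_rot: [2.618, 0.005, -2.835]
contact_force: [0.3, -0.1, 0.6]
opening: 0.0339
grip_force: 0.0
time: 4.0
tool_pos: [0.5494, 0.1084, 0.2581]
tool_rot: [2.618, 0.005, -2.836]
contact_force: [-0.1, -5.3, 3.8]
opening: 0.0076
grip_force: 25.0
```

```bash
python3 drive.py '{"rows":[[0, 0, -0.005, 0, 0, 0], [0, 0, -0.01, 0, 0, 0], [0, 0, -0.01, 0, 0, 0], [0, 0, -0.01, 0, 0, 0]]}'; python3 drive.py '{"rows":[[0, 0, -0.015, 0, 0, 0], [0, 0, -0.015, 0, 0, 0], [0, 0, -0.015, 0, 0, 0], [0, 0, -0.02, 0, 0, 0], [0, 0, -0.02, 0, 0, 0], [0, 0, -0.02, 0, 0, 0], [0, 0, 0, 0, 0, 0], [0, 0, 0, 0, 0, 0]]}'
python3 - <<'E'
from h import *
from cell import robot
import cv2
o=[]
for n in("wrist","top","scene"):
    c=robot.read_camera(n);pickle.dump(c,open(f"c3{n}.pkl","wb"));o.append(c["image"][:,:,::-1])
z=lambda i,x,y,w,h:cv2.resize(i[y:y+h,x:x+w],(400,300))
cv2.imwrite("pics/m3.png",np.vstack([np.hstack([z(o[0],0,0,640,480),z(o[1],140,190,160,120)]),np.hstack([z(o[2],190,100,200,150),z(o[2],250,285,100,75)])]))
E
```

```text
time: 4.33
tool_pos: [0.5544, 0.0917, 0.2888]
tool_rot: [2.617, 0.004, -2.835]
contact_force: [1.2, -0.1, -2.8]
opening: 0.0078
grip_force: 25.0
time: 5.0
tool_pos: [0.5698, 0.0413, 0.3797]
tool_rot: [2.618, 0.006, -2.836]
contact_force: [-0.1, -0.0, -3.1]
opening: 0.0079
grip_force: 25.0
```

View pics/m3.png

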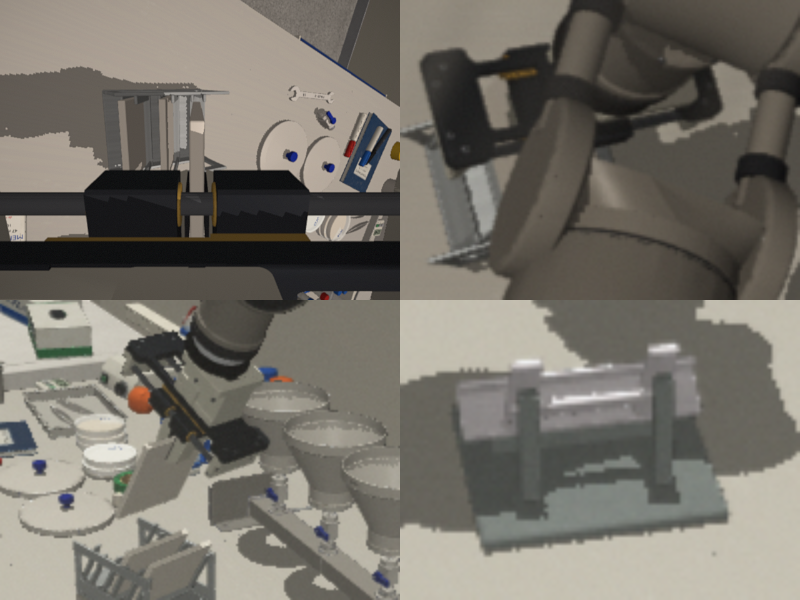

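The plate is clear of the rack and both short plates are still in place. Next I'll zoom on the stand in the first top image.

```bash
python3 - <<'E'
import cv2
t=cv2.imread("pics/top0.png")
z=cv2.resize(t[253:328,312:384],None,fx=8,fy=8,interpolation=cv2.INTER_CUBIC)
cv2.imwrite("pics/st.png",cv2.convertScaleAbs(z,alpha=1.5))
E
```

```text
(no output)
```

View pics/st.png

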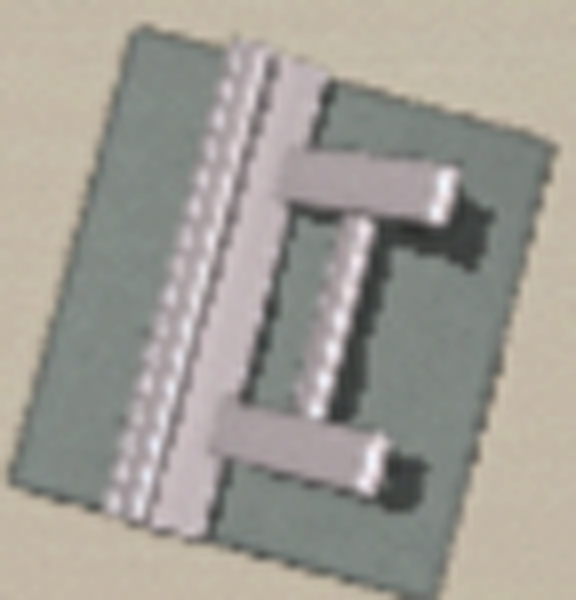

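The bar feet are centred at (279,178) and (216,428) in the 8x crop, and the tops of the faces at (433,192) and (371,460). The base corners are also clear.

```bash
cat > st.py <<'E'
from h import *
t=pickle.load(open("c0.pkl","rb"))["top"]
f=lambda x,y,z:onz(t,(312+(x+.5)/8-.5,253+(y+.5)/8-.5),z)
F1,F2=f(279,178,.028),f(216,428,.028);T1,T2=f(433,192,.093),f(371,460,.093)
C=np.array([f(*p,.005) for p in((140,27),(557,150),(437,598),(12,485))])
E
python3 - <<'E'
from st import *
print("feet",F1,F2,np.linalg.norm(F1-F2));print("tops",T1,T2,np.linalg.norm(T1-T2))
ang=lambda v:np.degrees(np.arctan2(v[1],v[0]))
print("yaw",ang(F1-F2),ang(T1-T2),ang(C[0]-C[3]),ang(C[1]-C[2]),ang(C[0]-C[1])-90,ang(C[3]-C[2])-90)
y=np.radians(-14.8);ys=np.array([-np.sin(y),np.cos(y),0]);xs=np.array([np.cos(y),np.sin(y),0])
fm=(F1+F2)/2;tm=(T1+T2)/2;c=C.mean(0)
print("lean horiz (exp 37.5)",(fm-tm)@ys,"x:",(fm-tm)@xs)
print("centre",c,"foot rel",(fm-c)@xs,(fm-c)@ys)
a,b=f(300,60,.03),f(180,535,.03);print("ledge len",np.linalg.norm(a-b),((a+b)/2-fm)@xs)
print("seat",fm+.00346*ys+[0,0,.002], "alt from tops",tm+.0375*ys+.00346*ys-[0,0,.063])
E
```

```text
feet [ 0.49682232 -0.1619588   0.028     ] [ 0.43044982 -0.14537714  0.028     ] 0.06841242040900557
tops [ 0.48926531 -0.19670604  0.093     ] [ 0.42231702 -0.18097632  0.093     ] 0.06877134087480509
yaw -14.02692423241392 -13.222013792533618 -15.142117331294513 -15.3992151645922 -15.867155037820112 -14.090054604221663
lean horiz (exp 37.5) 0.036010230130255304 x: -0.001400206016854126
centre [ 0.46179758 -0.1655379   0.005     ] foot rel -0.0012546288880084548 0.01194576389706361
ledge len 0.12982097019647745 0.0011735096988842765
seat [ 0.46451991 -0.15032276  0.03      ] alt from tops [ 0.46625422 -0.14924009  0.03      ]
```

```bash
cat > tgt.py <<'E'
from st import *
from cell import robot
yaw=np.radians(-14.8);R=goal(yaw);up=-R[:,2];n=R[:,1]
def to(h,off,seat=[.4645,-.149,.030],show=True):
    s=robot.observe();d,r,tcp=delta(s,np.array(seat)+off*n+(.115+h)*up,R)
    print(h,"d",d.round(4),"r",r.round(4),"tcp",tcp.round(4));return s
E
python3 -c "
from tgt import *
print(to(.08,.005)['qpos'])"
```

```text
0.08 d [ 0.2502 -0.2757 -0.1156] r [ 0.0021 -0.2815  0.4898] tcp [ 0.4204 -0.3159  0.3391]
[-0.17162375  0.49958911  1.40492072  0.46328732  1.50419147 -2.14399211]
```

```bash
python3 drive.py '{"rows":[[0.0179, -0.0197, -0.0104, 0, 0, 0], [0.0179, -0.0197, -0.0104, 0, 0, 0], [0.0179, -0.0197, -0.0104, 0, 0, 0], [0.0179, -0.0197, -0.0104, 0, 0, 0], [0.0179, -0.0197, -0.0104, 0, 0, 0], [0.0179, -0.0197, -0.0104, 0, 0, 0], [0.0179, -0.0197, -0.0104, 0, 0, 0]]}'
python3 drive.py '{"rows":[[0.0179, -0.0197, -0.0104, 0, 0, 0], [0.0179, -0.0197, -0.0104, 0, 0, 0], [0.0179, -0.0197, -0.0104, 0, 0, 0], [0.0179, -0.0197, -0.0104, 0, 0, 0], [0.0179, -0.0197, -0.0104, 0, 0, 0], [0.0179, -0.0197, -0.0104, 0, 0, 0], [0.0179, -0.0197, -0.0104, 0, 0, 0], [0, 0, 0, 0, 0, 0]]}'
python3 drive.py '{"rows":[[0, 0, 0, 0, -0.0563, 0.098], [0, 0, 0, 0, -0.0563, 0.098], [0, 0, 0, 0, -0.0563, 0.098], [0, 0, 0, 0, -0.0563, 0.098], [0, 0, 0, 0, -0.0563, 0.098], [0, 0, 0, 0, 0, 0], [0, 0, 0, 0, 0, 0], [0, 0, 0, 0, 0, 0]]}'
python3 -c "
from tgt import *
import cv2
c=robot.read_camera('wrist');cv2.imwrite('pics/w4.png',c['image'][:,:,::-1]);pickle.dump(c,open('c4.pkl','wb'))
print(to(.03,.005)['qpos'])"
```

```text
time: 5.73
tool_pos: [0.4966, -0.145, 0.3714]
tool_rot: [2.616, 0.003, -2.835]
contact_force: [-0.3, 0.2, -1.7]
opening: 0.0075
grip_force: 25.0
time: 6.4
tool_pos: [0.4233, -0.3344, 0.3644]
tool_rot: [2.618, 0.002, -2.839]
contact_force: [-0.9, 1.0, -3.4]
opening: 0.0076
grip_force: 25.0
time: 7.07
tool_pos: [0.425, -0.3304, 0.3655]
tool_rot: [2.615, 0.001, 2.887]
contact_force: [0.1, -0.5, -1.2]
opening: 0.0083
grip_force: 25.0
0.03 d [ 0.0082 -0.0023  0.0794] r [ 0.0026 -0.0004  0.0028] tcp [ 0.4268 -0.2918  0.2958]
[-0.90928682  0.47347012  1.48546304  0.41123271  1.52552857 -2.31563236]
```

View pics/w4.png

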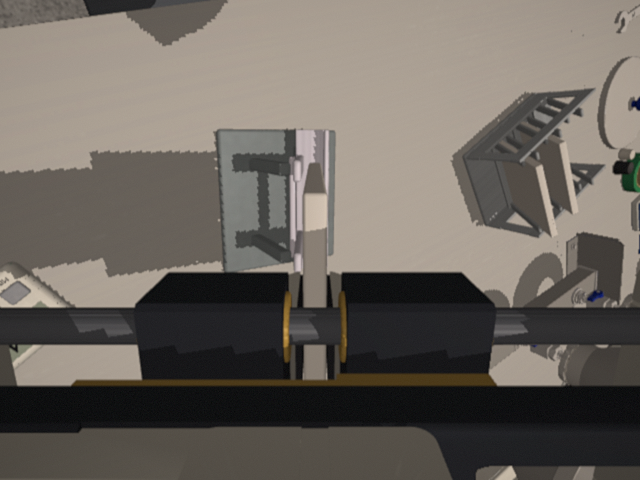

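The view runs along the seating direction. The plate is at columns 303–327, the bar tops at about 291–301, and the lip to the right of the ledge at about 325–333. I'll use this to get the offset off the bars and the sideways position.

```bash
python3 - <<'E'
from h import *
import cv2
c=pickle.load(open("c4.pkl","rb"));g=cv2.cvtColor(c["image"],cv2.COLOR_RGB2GRAY)
for r in(140,150,168,172,215,250,262):print(r,g[r,284:340].tolist())
print("col 312",g[120:205,312].tolist())
cv2.imwrite("pics/w4z.png",cv2.convertScaleAbs(cv2.resize(c["image"][120:280,210:345,::-1],None,fx=3.7,fy=3.7,interpolation=cv2.INTER_CUBIC),alpha=1.3))
E
```

```text
140 [90, 67, 65, 67, 65, 68, 66, 67, 67, 67, 62, 86, 153, 181, 189, 188, 187, 185, 180, 180, 182, 185, 187, 185, 185, 182, 184, 188, 192, 183, 147, 123, 124, 127, 130, 128, 123, 126, 124, 112, 118, 160, 197, 198, 167, 124, 116, 120, 117, 116, 114, 131, 160, 167, 165, 165]
150 [108, 77, 66, 68, 66, 67, 68, 68, 66, 59, 53, 79, 144, 181, 188, 188, 187, 184, 180, 181, 182, 185, 187, 187, 184, 183, 183, 189, 193, 189, 169, 134, 126, 128, 129, 127, 126, 127, 120, 100, 120, 167, 200, 197, 164, 125, 118, 119, 119, 116, 116, 146, 165, 169, 168, 166]
168 [71, 71, 72, 70, 69, 69, 89, 115, 108, 111, 142, 174, 189, 201, 207, 200, 177, 138, 131, 154, 178, 187, 186, 166, 109, 87, 87, 91, 92, 92, 92, 91, 92, 92, 93, 93, 105, 126, 123, 105, 129, 176, 206, 201, 161, 122, 117, 118, 117, 113, 117, 158, 168, 166, 166, 164]
172 [72, 72, 71, 70, 68, 70, 92, 114, 108, 112, 145, 174, 190, 201, 207, 200, 177, 138, 137, 170, 183, 188, 177, 119, 88, 89, 90, 92, 92, 92, 91, 91, 92, 92, 93, 93, 96, 114, 122, 103, 130, 175, 205, 201, 169, 128, 119, 119, 120, 115, 117, 156, 168, 167, 167, 165]
215 [122, 107, 77, 67
[... 518 characters left out ...]
66, 165, 166]
262 [91, 92, 93, 95, 100, 110, 123, 145, 140, 116, 123, 152, 177, 191, 200, 202, 188, 151, 153, 117, 112, 121, 128, 130, 128, 129, 127, 127, 129, 128, 129, 129, 128, 128, 129, 129, 129, 129, 128, 129, 122, 112, 110, 156, 168, 167, 165, 164, 166, 166, 166, 165, 166, 166, 165, 165]
col 312 [164, 164, 165, 164, 164, 165, 163, 165, 162, 155, 175, 188, 190, 190, 189, 191, 189, 186, 190, 192, 192, 191, 191, 191, 192, 190, 187, 190, 193, 192, 193, 192, 191, 187, 184, 185, 191, 193, 192, 192, 194, 189, 157, 112, 91, 91, 91, 92, 92, 91, 92, 92, 92, 92, 91, 92, 91, 93, 91, 92, 90, 93, 90, 93, 92, 91, 92, 92, 92, 91, 93, 90, 101, 135, 163, 178, 184, 190, 188, 188, 188, 189, 189, 188, 189]
```

View pics/w4z.png

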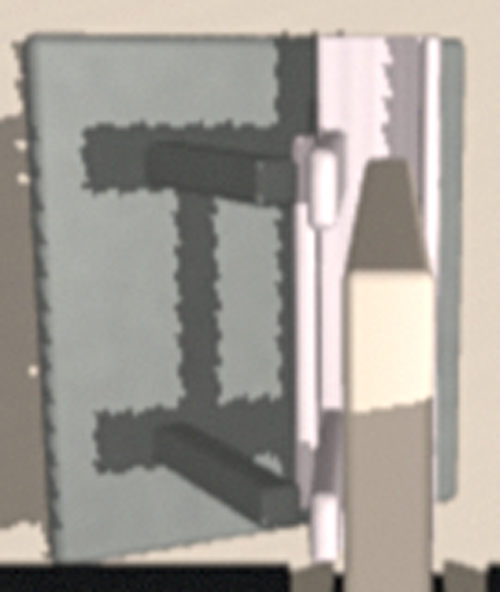

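The right edges of both bar caps lie at column 301.1, so the yaw is aligned. The upper cap spans rows 160–181.6, the ledge end is at row 130, and the plate's far end is at rows 193 (upper edge) and 163 (lower edge).

```bash
python3 - <<'E'
from tgt import *
c=pickle.load(open("c4.pkl","rb"));s=robot.observe()
R0=Ro.from_euler('xyz',s["tool_rot"]).as_matrix();p0=s["tool_pos"]
def P(u,v,zt):  # point on the plane tool z = zt
    o,d=ray(c,(u,v));o=R0.T@(o-p0);d=R0.T@d;return (o+d*(zt-o[2])/d[2]).round(4)[:2]
led=(p0[2]-.03+0)/.866  # rough
# tool z of ledge & bar ends from stand height, about the seat
zs=R0[:,2]@(np.array([.4645,-.149,.03])-p0);print("ledge tool z",zs)
print("plate top far end",P(312,193,.144),"bottom far",P(313,163,.274))
print("plate top sides",P(303,210,.144),P(326.5,210,.144),"bottom sides",P(307.7,165,.274),P(319.5,165,.274))
print("bar face top",P(301.1,171,zs-.075),P(301.1,262,zs-.075))
print("ledge far end",P(312,129.5,zs),"lip inner",P(324,168,zs-.010),"lip outer",P(328.3,168,zs-.01))
E
```

```text
ledge tool z 0.3833920261807358
plate top far end [ 0.0502 -0.001 ] bottom far [ 0.0499 -0.0012]
plate top sides [ 0.0448 -0.0038] [0.0448 0.0036] bottom sides [ 0.0486 -0.0046] [0.0486 0.0029]
bar face top [ 0.0416 -0.0099] [-0.0273 -0.0105]
ledge far end [ 0.071  -0.0025] lip inner [0.0382 0.0081] lip outer [0.0382 0.0119]
```

The plate sits 6 mm off the bars and 4 mm off the lip; the gap checks at 18.3 mm. The sideways correction is +6.5 mm in tool x, and the descent is about 109 mm.

```bash
python3 drive.py '{"rows":[[0.0065, -0.001, 0, 0, 0, 0], [0, 0, 0.02, 0, 0, 0], [0, 0, 0.02, 0, 0, 0], [0, 0, 0.02, 0, 0, 0], [0, 0, 0.02, 0, 0, 0], [0, 0, 0.01, 0, 0, 0], [0, 0, 0, 0, 0, 0], [0, 0, 0, 0, 0, 0]]}'
python3 drive.py '{"rows":[[0, 0, 0.005, 0, 0, 0], [0, 0, 0.004, 0, 0, 0], [0, 0, 0.003, 0, 0, 0], [0, 0, 0, 0, 0, 0]]}'
```

```text
time: 7.78
tool_pos: [0.4301, -0.2865, 0.2878]
tool_rot: [2.616, 0.001, 2.884]
contact_force: [0.1, -0.8, -2.7]
opening: 0.0078
grip_force: 25.0
time: 8.12
tool_pos: [0.4315, -0.2804, 0.277]
tool_rot: [2.616, 0.001, 2.883]
contact_force: [-0.5, -0.4, -2.9]
opening: 0.0082
grip_force: 25.0
```

```bash
python3 drive.py '{"rows":[[0, 0, 0.002, 0, 0, 0], [0, 0, 0, 0, 0, 0]]}';python3 drive.py '{"rows":[[0, 0, 0.002, 0, 0, 0], [0, 0, 0, 0, 0, 0]]}'
```

```text
time: 8.28
tool_pos: [0.4318, -0.2795, 0.2754]
tool_rot: [2.616, 0.002, 2.883]
contact_force: [0.1, -0.1, -1.9]
opening: 0.0076
grip_force: 25.0
time: 8.45
tool_pos: [0.4321, -0.2785, 0.2736]
tool_rot: [2.616, 0.001, 2.883]
contact_force: [-0.9, 0.7, -2.1]
opening: 0.0078
grip_force: 25.0
```

```bash
for i in 1; do python3 drive.py '{"rows":[[0, 0, 0.0015, 0, 0, 0], [0, 0, 0, 0, 0, 0]]}';python3 drive.py '{"rows":[[0, 0, 0.001, 0, 0, 0], [0, 0, 0, 0, 0, 0]]}'; done | grep -E "pos|contact"
```

```text
tool_pos: [0.4323, -0.2778, 0.2723]
contact_force: [0.4, -0.0, -1.7]
tool_pos: [0.4324, -0.2773, 0.2715]
contact_force: [0.0, -0.8, -2.9]
```

```bash
python3 drive.py '{"rows":[[0, 0, 0.001, 0, 0, 0], [0, 0, 0, 0, 0, 0]]}'| grep -E "pos|contact";python3 drive.py '{"rows":[[0, 0, 0.001, 0, 0, 0], [0, 0, 0, 0, 0, 0]]}'| grep -E "pos|contact"
```

```text
tool_pos: [0.4326, -0.2768, 0.2706]
contact_force: [-0.6, 0.5, -2.3]
tool_pos: [0.4327, -0.2766, 0.2701]
contact_force: [-0.1, -1.4, 0.4]
```

The plate has touched the ledge. Now I'll ease it against the bars, which is −tool y.

```bash
python3 drive.py '{"rows":[[0, -0.001, 0, 0, 0, 0], [0, -0.001, 0, 0, 0, 0], [0, -0.001, 0, 0, 0, 0], [0, 0, 0, 0, 0, 0]]}'| grep -E "pos|contact";python3 drive.py '{"rows":[[0, -0.001, 0, 0, 0, 0], [0, 0, 0, 0, 0, 0]]}'| grep -E "pos|contact";python3 drive.py '{"rows":[[0, -0.0005, 0, 0, 0, 0], [0, 0, 0, 0, 0, 0]]}'| grep -E "pos|contact"
python3 -c "
from cell import robot
import cv2,numpy as np,pickle
c=robot.read_camera('wrist');pickle.dump(c,open('c5.pkl','wb'));d=robot.read_camera('scene')
a=cv2.convertScaleAbs(cv2.resize(c['image'][120:290,220:400,::-1],(400,378)),alpha=1.3);b=cv2.resize(d['image'][230:364,230:372,::-1],(400,378))
cv2.imwrite('pics/m5.png',np.hstack([a,b]))"
```

```text
tool_pos: [0.4321, -0.279, 0.2686]
contact_force: [-0.1, 0.4, 4.8]
tool_pos: [0.4319, -0.2798, 0.2681]
contact_force: [0.6, 0.6, 5.3]
tool_pos: [0.4318, -0.2802, 0.2679]
contact_force: [-0.1, -0.0, 5.6]
```

View pics/m5.png

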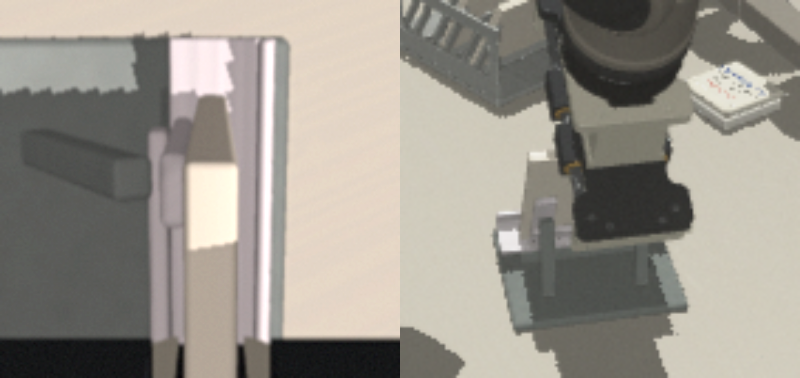

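The plate stands on the ledge with its left face almost at the bar's face, at about column 185 against 187 in the crop. I'll continue gently.

```bash
for k in 1; do python3 drive.py '{"rows":[[0, -0.0006, 0, 0, 0, 0], [0, 0, 0, 0, 0, 0]]}'; python3 drive.py '{"rows":[[0, -0.0006, 0, 0, 0, 0], [0, 0, 0, 0, 0, 0]]}'; done | grep -E "pos|contact"
```

```text
tool_pos: [0.4317, -0.2807, 0.2676]
contact_force: [0.4, 0.5, 4.9]
tool_pos: [0.4316, -0.281, 0.2674]
contact_force: [1.4, 1.4, 6.0]
```

```bash
python3 drive.py '{"rows":[[0, -0.0006, 0, 0, 0, 0], [0, 0, 0, 0, 0, 0]]}' | grep -E "pos|contact"
```

```text
tool_pos: [0.4315, -0.2812, 0.2673]
contact_force: [0.0, 3.8, 9.3]
```

It is touching the bars. I'll release and back away along the plate.

```bash
python3 drive.py '{"rows":[[0, 0, 0, 0, 0, 0], [0, 0, 0, 0, 0, 0], [0, 0, 0, 0, 0, 0], [0, 0, 0, 0, 0, 0], [0, 0, 0, 0, 0, 0], [0, 0, 0, 0, 0, 0]]}' 0.034
python3 drive.py '{"rows":[[0, 0, -0.01, 0, 0, 0], [0, 0, -0.02, 0, 0, 0], [0, 0, -0.03, 0, 0, 0], [0, 0, -0.03, 0, 0, 0], [0, 0, -0.03, 0, 0, 0], [0, 0, -0.03, 0, 0, 0], [0, 0, 0, 0, 0, 0], [0, 0, 0, 0, 0, 0]]}'
python3 -c "
from cell import robot
import cv2,numpy as np,pickle
c=robot.read_camera('wrist');d=robot.read_camera('scene')
a=cv2.resize(c['image'][:,:,::-1],(400,300));b=cv2.resize(d['image'][180:420,200:500,::-1],(400,300))
cv2.imwrite('pics/m6.png',np.hstack([a,b]))"
```

```text
time: 10.88
tool_pos: [0.4313, -0.2818, 0.2665]
tool_rot: [2.616, 0.001, 2.883]
contact_force: [0.0, -0.2, -0.7]
opening: 0.0336
grip_force: 0.0
time: 11.55
tool_pos: [0.4114, -0.3553, 0.3981]
tool_rot: [2.618, 0.004, 2.881]
contact_force: [-0.8, -0.1, -0.5]
opening: 0.0338
grip_force: 0.0
```

View pics/m6.png

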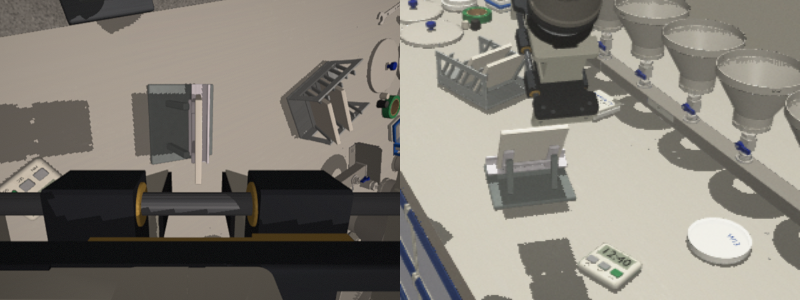

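The plate stands by itself on the ledge, centred and leaning on both bars. The short plates and the bystanders are undisturbed, and the gripper is clear.

```bash
python3 -c "
from cell import robot
print(robot.hand_in())"
```

```text
the job is handed in; nothing more can be done
None
```

The tall plate is standing by itself on the inspection stand, centred against both backrest bars. The two short plates and the things on the bench are where they were, and I handed the job in at about 12 s of the 45 s allowed.

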